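# Nudge a stone disc into its recess and swing the keeper over it

## Task

On the jeweller's setting board, gently push the loose turquoise stone disc across the board with the fingertips until it drops flat into the round recess, then push the dark steel keeper by its brass post all the way round over the disc, up to its stop, and let go. Do not pick up the disc or push it off the board, and leave the red carnelian disc and everything else where they are.

Things in the scene. Friction and masses are not known exactly. Their poses are not given: they have to be found in the camera images.
- turquoise: blue-green stone disc, 45 mm diameter, 8 mm thick, about 35 g, loose, lying flat on top of the board beside the carnelian disc (either may be the nearer one). Origin: centre of its underside; z up
- carnelian: dark red stone disc of the same size, loose on the board; to be left alone. Origin: centre of its underside
- board: fixed pale wooden setting board, 160 (its x) x 280 (its y) x 28 mm high, flat top. Origin: centre of its underside; z up. In its frame the recess is centred at x 0, y -55 mm and the discs start at x about +40 or -40 mm, y between 45 and 85 mm, on the smooth top. Board position and yaw vary
- recess (a point): centre of the mouth of the round recess, level with the board's top (28 mm above the table). Recess 51 mm in diameter, 10 mm deep, dark floor, thin brass ring round the mouth; a disc lying in it is 2 mm below the board's top
- keeper (a joint): angle of the dark steel keeper about its upright pivot, rad: 0 = open (arm along the board's -y), growing clockwise seen from above to 1.57 = against its stop, arm along the board's -x across the middle of the recess. Starts between 0 and 0.35. It turns with light friction (under 1 N at the post) and stays where it is left. Arm 75 mm long, 18 mm wide, from 2 to 8 mm above the board's top
- keeper_pivot (a point): pivot axis of the keeper at the level of the board's top, at x 50, y -55 mm in the board's frame
- keeper_post (a point): middle of the upright brass post on the keeper's arm, 64 mm from the pivot axis; the post is 14 mm in diameter and reaches from 8 to 32 mm above the board's top
- punch: steel doming punch standing on the board's corner at about x -62, y -118 mm in its frame, 24 mm wide, 42 mm high, loose; leave alone. Origin: centre of its underside
- wax: amber wax cylinder, 44 mm diameter, 45 mm high, loose on the bench to the left; leave alone
- jar: amber jar with black cap, 54 mm diameter, 60 mm high, loose on the bench to the left; leave alone
- hammer: hammer 220 mm long lying on the bench to the right; leave alone
- handpiece: grey rotary handpiece, 165 mm long, 24 mm thick, lying beyond the board; leave alone
- screwdriver: screwdriver 150 mm long with a red handle, lying beyond the board; leave alone
Mind the look-alikes: they are no part of the job. Leave any pink or purple look-alike of the turquoise alone.

How it is judged:
By the outcome, as a careful person would: the job done as asked, in the order asked, and still so for the second after the job is handed in, with the robot touching nothing.
It also fails if it takes over 54 s, if anything falls off the work surface, if the arm or the gripper's body presses on something with over 40 N, if the wrist force passes 120 N, or if a joint passes its speed limit or range.

## Robot

A 6-joint arm with a two-finger parallel gripper is mounted at the origin on the work surface. World frame = base frame: x ahead of the robot, y to its left, z up, the work surface at z = 0. Lengths are in m, angles in rad, forces in N, time in s.
With the tool pointing down it reaches from about 0.375 to 0.975 m from the base axis. Payload 3.8 kg.
Tool frame: the origin (TCP) lies at the very end of the fingers, on their centre line; the grasp point (between the pads) lies 19 mm behind it; z points along the fingers, y is the direction in which the jaws open and shut (so a half turn about z gives the same grasp; the last joint's range is limited). The gripper opens to 85 mm and grips with 20 to 120 N. Pads are 22 mm wide; open, the fingers measure 114 mm over their backs; the gripper's body (76 mm by 85 mm) begins 54 mm behind the grasp point. The pads swing forward as they close: fully open they stand 13 mm farther back than shut.
Start: joints at [1.108, 0.264, 1.604, -0, 1.274, -0.037], TCP at [0.279, 0.615, 0.231] pointing down, gripper open.
Joint ranges: [-2.63, 2.63], [-0.94, 2.18], [0.31, 2.57], [-1.31, 4.45], [0, 2.66], [-2.55, 2.55]. Speed limits (rad/s): [2.57, 2.57, 3.14, 3.14, 3.14, 3.14].

## Interface

Orientations are given as a rotation vector (axis times angle).
In Python, from workcell import read_state, read_camera, camera_info, finish_job gives the robot as it stands. The module is installed in compiled form; this text tells all that it offers.
- The arm moves only by the tool play_rows, never from a script. Its argument "motion" is a list of rows, each a list of 5 numbers: the shift along the tool's x, y, z in units of 1000 mm (1.0 is 1000 mm), then the turn about the tool's z in units of 2 pi rad (1.0 is 2 pi rad), then the finger opening in mm, from 0 to 85.4. A call has 1 to 5 rows; each row shifts and turns the commanded pose from where the row before left it, along the tool's axes as they then stand; what a row does not reach is not made up. A row lasts 1/8 s, in which the tool goes at most 62.5 mm and 10.7 degrees, less where a joint would pass 70% of its speed; a pose out of reach is approached as far as the arm can. A call with a number of a shift or a turn outside -1 to 1 is refused whole. A call with a gripper value outside its range is refused whole. The fingers move at their own pace and stop on an object; "squeeze" is the grip in N (left out, the last holds). Time passes only in rows, so rows that do not move let the fingers close. It gives the time, the measured TCP pose, the force and the opening at its end, in the units of the state.
- read_state(): the state, without advancing time (a new reading comes with each control period).
- read_camera(name): name is "scene" or "top" or "wrist"; returns the picture (480x640x3 uint8, red, green, blue); there is no depth.
- camera_info(name): a dict with "intrinsics" (3x3 intrinsics, pixels), "pose" (4x4, takes a point from camera to world coordinates). Camera axes: x right, y down, z forward; pixel columns grow to the right and rows downward; lengths in m; the calibration is good to about 2 mm. The wrist camera is an equidistant fisheye: a pixel r from the principal point sees the ray r / f radians off the axis. A picture is of the moment at which its call begins: read the wrist's pose just before it. camera_info takes no time and is no camera call; for the wrist camera it gives the pose at the moment of the call.
- finish_job(): hands the job in, once; it reports no verdict.
The state is a dict: "time": time; "q": joint angles; "joint_vel": joint speeds; "joint_torque": joint torques, N m; "tool_pos": TCP position; "tcp_rot": TCP orientation; "wrist_force": force on the tool from outside, world axes, zero at the start; "torque": the same for the moment, N m; "width": opening from 0.0 (shut) to 1.0 (fully open).
Only numpy, scipy, OpenCV 4.12 (cv2) and the standard library are available. Lean on these libraries where they do the work, as an engineer would, in place of code of your own. Each camera call takes 0.05 s, during which the arm holds its last target. There are 200 camera calls.

## Working session

There is one attempt and no reset: what is moved stays moved. The work goes in short steps, Python scripts to look and compute and a tool call to move; the robot and the scene stay as the last step left them, time stands still between calls to the robot, and variables do not carry over. Pictures are saved under pics/ and viewed, about 8 in all and at most 12, crops included, and the job is handed in when it is done.

Besides the shell and the picture viewer there is one more tool, called after "Call:" as a command line: name --pt "numbers of a row" for each row, then --argument value for the rest. play_rows: Moves the arm, as the interface text tells. Shifts and turns lie within -1 to 1; 1 stands for 1000 mm of shift or 2 pi rad of turn. Its arguments: {"type":"object","properties":{"motion":{"type":"array","items":{"type":"array","items":{"type":"number"}}},"squeeze":{"type":"number"}},"required":["motion"]}

```bash
mkdir -p pics
python3 - <<'E'
from workcell import *
import cv2,numpy as np
for n in("scene","top"):
    im=read_camera(n); cv2.imwrite(f"pics/{n}0.png",im[:,:,::-1]); i=camera_info(n); print(n,np.round(i["intrinsics"],1).tolist(),np.round(i["pose"],4).tolist())
s=read_state(); print({k:np.round(v,3).tolist() for k,v in s.items()})
E
```

```text
scene [[581.8, 0.0, 315.8], [0.0, 581.8, 233.8], [0.0, 0.0, 1.0]] [[0.7711, 0.4482, -0.4523, 1.2365], [0.6366, -0.5579, 0.5324, -0.7413], [-0.0138, -0.6985, -0.7155, 1.067], [0.0, 0.0, 0.0, 1.0]]
top [[605.4, 0.0, 314.7], [0.0, 605.4, 237.8], [0.0, 0.0, 1.0]] [[-0.018, -0.9956, 0.0922, 0.447], [-0.9997, 0.0165, -0.0168, 0.0123], [0.0152, -0.0925, -0.9956, 1.3139], [0.0, 0.0, 0.0, 1.0]]
{'time': 0.1, 'q': [1.108, 0.265, 1.605, 0.0, 1.274, -0.037], 'joint_vel': [0.0, -0.002, -0.002, -0.0, -0.0, -0.001], 'joint_torque': [-0.0, -51.671, -36.859, 0.0, 0.006, 0.0], 'tool_pos': [0.279, 0.614, 0.23], 'tcp_rot': [-0.664, -3.07, 0.003], 'wrist_force': [-0.704, 0.43, 0.397], 'torque': [-0.016, -0.001, 0.002], 'width': 1.002}
```

View pics/top0.png

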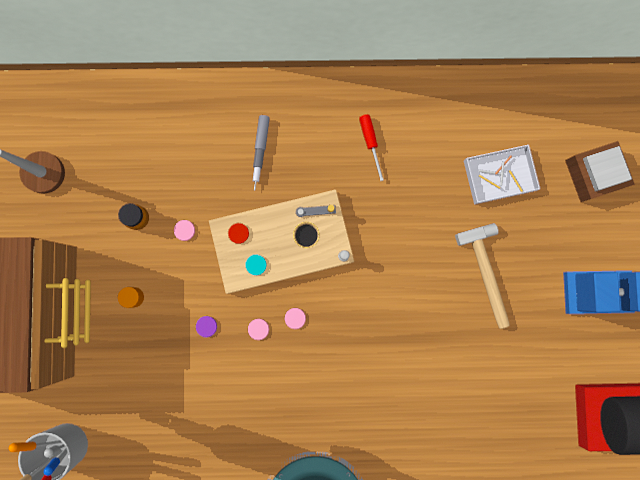

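View pics/scene0.png

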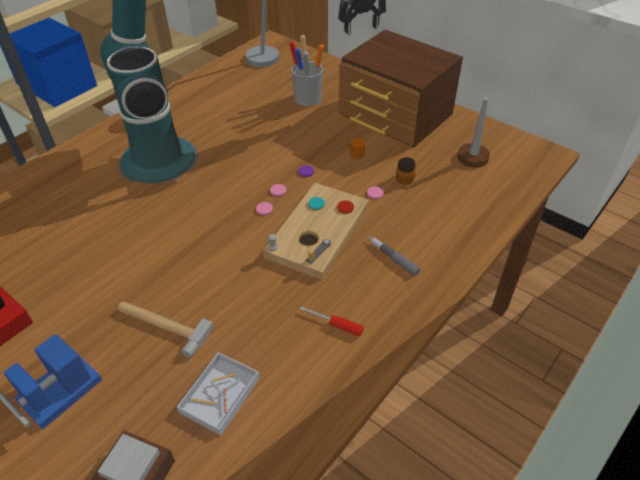

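The top view shows turquoise at about (256,265), carnelian (238,233), recess (306,235), keeper pivot (300,212), post (331,208) and punch (345,256). The board's corners are about (209,220), (337,190), (354,261) and (226,293). The scene view agrees with this layout, and the route from turquoise to recess is clear.

```bash
cat > h.py <<'E'
from workcell import *
import cv2,numpy as np
from scipy.optimize import least_squares
from scipy.spatial.transform import Rotation as R
def ray(n,p,z):
    i=camera_info(n);K=i["intrinsics"];T=np.array(i["pose"])
    d=T[:3,:3]@np.linalg.inv(K)@[p[0],p[1],1];o=T[:3,3]
    return (o+d*(z-o[2])/d[2])[:2]
def blob(m,near=None):
    n,l,s,c=cv2.connectedComponentsWithStats(m.astype(np.uint8))
    k=[i for i in range(1,n) if s[i,4]>30]
    if near is not None:k.sort(key=lambda i:np.hypot(*(c[i]-near)))
    return c[k[0]],s[k[0],4]
def hsv(im):return cv2.cvtColor(im,cv2.COLOR_RGB2HSV)
def turq(im,near):
    h=hsv(im);return blob((abs(h[...,0].astype(int)-90)<8)&(h[...,1]>120)&(h[...,2]>90),near)
E
python3 - <<'E'
from h import *
s=read_state();r=R.from_rotvec(s["tcp_rot"]).as_matrix();print("tool axes\n",r.round(3))
cs={"top":[(209,220),(337,190),(354,261),(226,293)]}
obj=np.array([[80,140],[80,-140],[-80,-140],[-80,140]])/1000
for n,tn,rn,dn in(("top",(256,265),(238,233),(306,235)),("scene",(317,203),(345,207),(309,239))):
    im=read_camera(n);h=hsv(im).astype(int)
    t,a=turq(im,tn);T=ray(n,t,.036)
    red=blob(((h[...,0]<5)|(h[...,0]>175))&(h[...,1]>180)&(h[...,2]>80),rn); C=ray(n,red[0],.036)
    dk=blob((h[...,2]<50),dn);D=ray(n,dk[0],.018)
    print(n,"turq",t,a,T.round(4),"carn",C.round(4),red[1],"dark",dk,D.round(4), ray(n,dk[0],.028).round(4))
    g=im[max(0,int(dn[1])-75):int(dn[1])+75,int(dn[0])-110:int(dn[0])+90]
    cv2.imwrite(f"pics/{n}z.png",cv2.resize(g[:,:,::-1],None,fx=4,fy=4,interpolation=cv2.INTER_CUBIC))
# board corners subpixel from top mask
im=read_camera("top");h=hsv(im).astype(int)
W=np.array([ray("top",p,.028) for p in cs["top"]])
f=lambda v:(obj@np.array([[np.cos(v[2]),np.sin(v[2])],[-np.sin(v[2]),np.cos(v[2])]])+v[:2]-W).ravel()
q=least_squares(f,[.5,0,.2]);v=q.x;print("board",v.round(4),"res",(q.fun*1000).round(1))
Rm=np.array([[np.cos(v[2]),-np.sin(v[2])],[np.sin(v[2]),np.cos(v[2])]])
print("recess",v[:2]+Rm@[0,-.055],"pivot",v[:2]+Rm@[.05,-.055])
print("top: recess px306,235",ray("top",(306,235),.028),"pivot",ray("top",(300,212),.036),"post",ray("top",(331,208),.06))
E
```

```text
tool axes
 [[-0.911  0.413 -0.001]
 [ 0.413  0.911 -0.002]
 [ 0.    -0.002 -1.   ]]
top turq [255.50759878 264.6231003 ] 329 [0.5106 0.1165] carn [0.5798 0.1533] 105 dark (array([303.47058824, 233.64705882]), np.int32(119)) [0.5764 0.0144] [0.5754 0.0144]
scene turq [316.09929078 202.90070922] 141 [0.5137 0.1132] carn [0.5815 0.1494] 88 dark (array([406.11842105, 164.84210526]), np.int32(152)) [0.5993 0.4109] [0.6054 0.3999]
board [0.5609 0.061  0.2211] res [ 0.3 -0.3  1.2  1.2 -1.5 -1.  -0.   0.1]
recess [0.5729771  0.00730512] pivot [0.62176028 0.01826875]
top: recess px306,235 [0.57236404 0.00902129] pivot [0.62095675 0.02098488] post [ 0.62508776 -0.04409703]
```

View pics/topz.png

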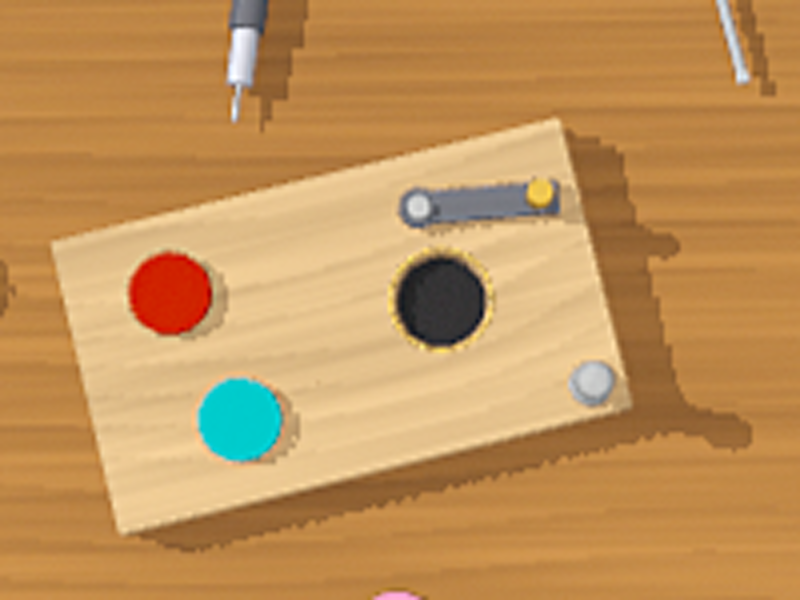

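Call:
play_rows --pt "0 0 -0.04 0 30" --pt "-0.0416 -0.0363 0 0 30" --pt "-0.0416 -0.0363 0 0 30" --pt "-0.0416 -0.0363 0 0 30" --pt "-0.0416 -0.0363 0 0 30"

```text
time: 0.88
tool_pos: [0.3708, 0.4121, 0.2713]
tcp_rot: [0.663, 3.07, 0.0]
wrist_force: [0.1, 0.4, -1.0]
width: 0.353
```

Call:
play_rows --pt "-0.0416 -0.0363 0 0 30" --pt "-0.0416 -0.0363 0 0 30" --pt "-0.0416 -0.0363 0 0 30" --pt "-0.0416 -0.0363 0 0 30" --pt "-0.0416 -0.0363 0 0 30"

```text
time: 1.5
tool_pos: [0.4853, 0.1609, 0.2714]
tcp_rot: [0.663, 3.07, 0.001]
wrist_force: [0.6, 0.3, -0.0]
width: 0.352
```

Call:
play_rows --pt "0 0 0.04 0.025 30" --pt "0 0 0.04 0.025 30" --pt "0 0 0.04 0.025 30" --pt "0 0 0.03 0.024 30" --pt "0 0 0 0 30"

```text
time: 2.12
tool_pos: [0.4822, 0.1618, 0.1185]
tcp_rot: [-1.567, -2.717, 0.007]
wrist_force: [-0.8, -0.4, -0.6]
width: 0.351
```

```bash
cat >> h.py <<'E'
def wray(p,z,i):
    K=np.array(i["intrinsics"]);T=np.array(i["pose"])
    a=np.array([(p[0]-K[0,2])/K[0,0],(p[1]-K[1,2])/K[1,1]]);r=np.hypot(*a)
    d=T[:3,:3]@np.r_[np.sin(r)*a/r,np.cos(r)];o=T[:3,3]
    return (o+d*(z-o[2])/d[2])[:2]
def wproj(P,i):
    K=np.array(i["intrinsics"]);T=np.array(i["pose"])
    c=T[:3,:3].T@(np.array(P)-T[:3,3]);t=np.arctan2(np.hypot(c[0],c[1]),c[2]);u=c[:2]/np.hypot(c[0],c[1])*t
    return u*[K[0,0],K[1,1]]+K[:2,2]
E
python3 - <<'E'
from h import *
i=camera_info("wrist");im=read_camera("wrist");cv2.imwrite("pics/w1.png",im[:,:,::-1])
print(np.array(i["intrinsics"]).round(1).tolist(),np.array(i["pose"]).round(3).tolist())
g=wproj([.512,.115,.036],i);t,a=turq(im,g);print("guess",g,"turq",t,a,wray(t,.036,i))
print("recess px",wproj([.573,.008,.028],i),"pivot",wproj([.6215,.019,.036],i),"tips",wproj(read_state()["tool_pos"],i))
E
```

```text
[[371.6, 0.0, 314.0], [0.0, 371.6, 241.8], [0.0, 0.0, 1.0]] [[0.866, 0.479, 0.143, 0.447], [0.5, -0.826, -0.259, 0.228], [-0.006, 0.296, -0.955, 0.262], [0.0, 0.0, 0.0, 1.0]]
guess [316.33585594 324.82936139] turq [317.58390473 319.74305305] 2771 [0.51069019 0.11897041]
recess px [315.09894725 437.07614674] pivot [367.8735415  452.73640685] tips [315.06917707 312.53387162]
```

View pics/w1.png

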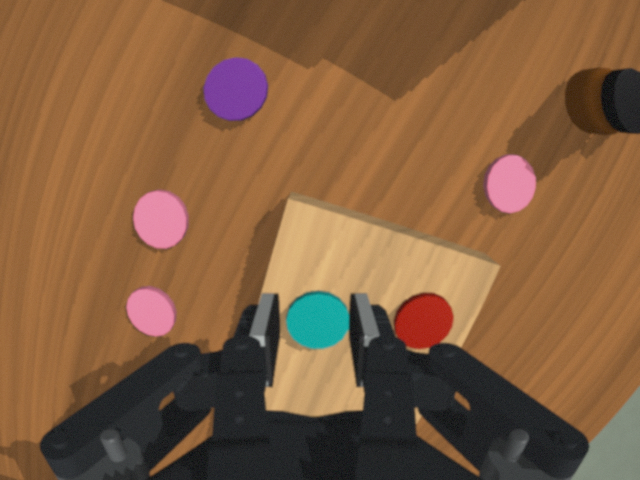

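Call:
play_rows --pt "-0.006 0.003 0.03 0 30" --pt "0 0 0.03 0 30" --pt "0 0 0.018 0 30" --pt "0 0 0.007 0 30" --pt "0 0 0 0 30"

```text
time: 2.8
tool_pos: [0.4909, 0.1591, 0.0368]
tcp_rot: [1.57, 2.72, 0.001]
wrist_force: [0.1, 0.3, 0.0]
width: 0.349
```

Call:
play_rows --pt "0 0 0.003 0 30" --pt "0 0 0.001 0 30" --pt "0 0 0 0 30"

```text
time: 3.18
tool_pos: [0.4906, 0.1589, 0.0326]
tcp_rot: [1.571, 2.72, 0.001]
wrist_force: [0.9, -0.0, -0.1]
width: 0.349
```

Call:
play_rows --pt "0 0 0.0015 0 30" --pt "0 0 0 0 30"

```text
time: 3.42
tool_pos: [0.4903, 0.1588, 0.0307]
tcp_rot: [-1.572, -2.72, 0.0]
wrist_force: [0.3, -0.0, -0.2]
width: 0.354
```

Run:
```python
from h import *
i=camera_info("wrist");im=read_camera("wrist");cv2.imwrite("pics/w2.png",cv2.resize(im[230:430,180:450,::-1],None,fx=2.9,fy=2.9))
s=read_state();print(s["tool_pos"],s["wrist_force"]);p=s["tool_pos"];r=R.from_rotvec(s["tcp_rot"]).as_matrix()
t,a=turq(im,(317,330));print(t,a,wray(t,.036,i))
for z in(0,.003,.006): print(z,[((wproj(p+r@[x,y,-z],i)-[180,230])*2.9).round() for x in(-.011,.011) for y in(-.015,.015)])
```

```text
[0.49035606 0.15883913 0.03072072] [ 0.51314981  0.73598582 -0.25586207]
[309.41719078 389.78066038] 3816 [0.50997194 0.12292184]
0 [array([283., 293.]), array([478., 293.]), array([277., 163.]), array([483., 163.])]
0.003 [array([282., 303.]), array([479., 303.]), array([275., 172.]), array([485., 172.])]
0.006 [array([280., 313.]), array([481., 313.]), array([273., 181.]), array([486., 181.])]
```

View pics/w2.png

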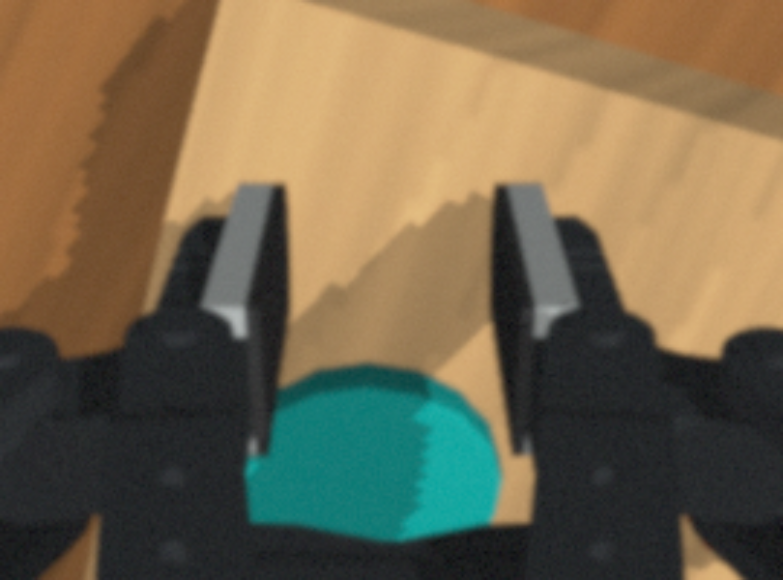

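Call:
play_rows --pt "0 0 0.0015 0 30" --pt "0 0 0 0 30"

```text
time: 3.72
tool_pos: [0.4903, 0.1588, 0.0291]
tcp_rot: [-1.572, -2.72, 0.0]
wrist_force: [-0.1, -1.0, 0.1]
width: 0.356
```

Call:
play_rows --pt "0 0 0.001 0 30" --pt "0 0 0 0 30"

```text
time: 3.98
tool_pos: [0.4903, 0.1588, 0.0282]
tcp_rot: [-1.572, -2.72, 0.0]
wrist_force: [0.8, 0.7, 0.4]
width: 0.349
```

Call:
play_rows --pt "0 0 0.001 0 30" --pt "0 0 0 0 30"

```text
time: 4.22
tool_pos: [0.4906, 0.1589, 0.0276]
tcp_rot: [1.572, 2.72, 0.0]
wrist_force: [0.1, -1.0, 3.2]
width: 0.354
```

Call:
play_rows --pt "0 -0.0015 -0.003 0 30" --pt "0 -0.0015 0 0 30" --pt "-0.01 0 0 0 30" --pt "-0.01 0 0 0 30" --pt "-0.01 0 0 0 30"

```text
time: 4.85
tool_pos: [0.5033, 0.1306, 0.0302]
tcp_rot: [1.572, 2.72, -0.0]
wrist_force: [-0.0, -1.2, 0.9]
width: 0.357
```

Call:
play_rows --pt "-0.01 0 0 0 30" --pt "-0.01 0 0 0 30" --pt "-0.01 0 0 0 30" --pt "-0.005 0 0 0 30" --pt "0 0 0 0 30"

```text
time: 5.48
tool_pos: [0.5205, 0.1007, 0.0303]
tcp_rot: [1.573, 2.72, 0.0]
wrist_force: [0.2, 0.0, -1.0]
width: 0.348
```

Run:
```python
from h import *
s=read_state();print(s["tool_pos"],s["tcp_rot"],s["wrist_force"])
a=cv2.resize(read_camera("top")[170:310,200:365,::-1],None,fx=2.4,fy=3.2/1,interpolation=cv2.INTER_CUBIC)
b=cv2.resize(read_camera("scene")[160:300,240:405,::-1],None,fx=2.4,fy=3.2,interpolation=cv2.INTER_CUBIC)
cv2.imwrite("pics/c3.png",np.hstack([a,b]))
t,ar=turq(read_camera("top"),(285,250));print(t,ar,ray("top",t,.036))
```

```text
[0.52050742 0.10070051 0.03027115] [1.57253410e+00 2.71967025e+00 2.50628049e-05] [ 1.67488418e-01  2.59387807e-04 -1.00964085e+00]
[243.73015873 222.82539683] 63 [0.59970843 0.14066085]
```

View pics/c3.png

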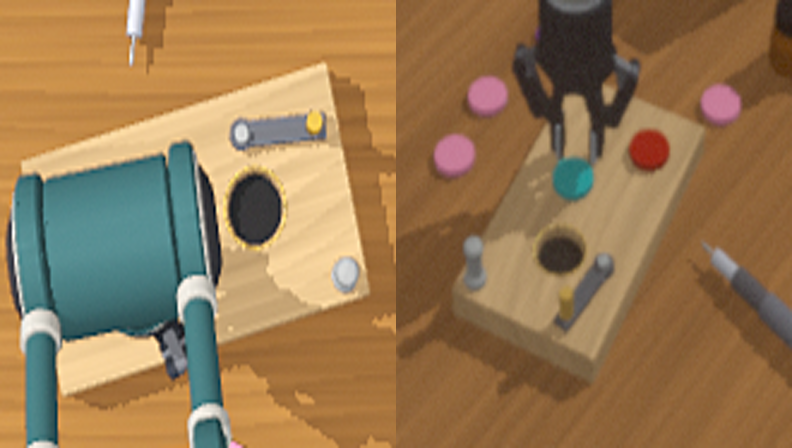

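The turquoise sits between the two fingertips and is heading for the recess (scene crop: disc (573,178), recess (561,251)). The arm hides it in the top view, so I'll track it in the scene camera.

```bash
cat > track.py <<'E'
from h import *
import sys
im=read_camera("scene");h=hsv(im).astype(int)
m=(abs(h[...,0]-88)<10)&(h[...,1]>110)&(h[...,2]>50);c,a=blob(m,(310,225))
ys,xs=np.nonzero(m&(np.hypot(*(np.indices(m.shape)[::-1]-c[:,None,None]))<25))
z=float(sys.argv[1]) if len(sys.argv)>1 else .036
rec=ray("scene",(308.7,238.6),.028);t=ray("scene",c,z)   # side wall biases a little
p=np.array(read_state()["tool_pos"]);u=np.array([.501,-.866]);v=np.array([.866,.501])
print("turq",c.round(1),a,t.round(4),"rec",rec.round(4),"togo along",((rec-t)@u).round(4),"lat",((rec-t)@v).round(4),"tcp->disc",((t-p[:2])@u).round(4),((t-p[:2])@v).round(4),p.round(4))
E
python3 track.py
```

```text
turq [313.4 215.2] 157 [0.538  0.0731] rec [0.5767 0.0079] togo along 0.0758 lat 0.0009 tcp->disc 0.0334 0.0014 [0.5201 0.1012 0.0302]
```

Call:
play_rows --pt "-0.01 0 0 0 30" --pt "-0.01 0 0 0 30" --pt "-0.01 0 0 0 30" --pt "-0.01 0 0 0 30" --pt "-0.01 0 0 0 30"

```text
time: 6.3
tool_pos: [0.5457, 0.057, 0.0302]
tcp_rot: [-1.572, -2.72, 0.0]
wrist_force: [-0.2, 0.7, -0.0]
width: 0.357
```

Call:
play_rows --pt "-0.006 0 0 0 30" --pt "-0.006 0 0 0 30" --pt "-0.004 0 0 0 30" --pt "0 0 0 0 30"

```text
time: 6.8
tool_pos: [0.5534, 0.0437, 0.0303]
tcp_rot: [1.572, 2.72, 0.0]
wrist_force: [-0.4, 0.4, 0.5]
width: 0.352
```

```bash
python3 track.py
python3 - <<'E'
from h import *
s=read_state();print(s["wrist_force"])
b=cv2.resize(read_camera("scene")[180:280,260:360,::-1],None,fx=5,fy=5,interpolation=cv2.INTER_CUBIC)
cv2.imwrite("pics/c4.png",b)
E
```

```text
turq [308.7 234.6] 220 [0.573  0.0128] rec [0.5767 0.0079] togo along 0.0061 lat 0.0008 tcp->disc 0.0368 0.0015 [0.5533 0.0438 0.0303]
[0.56745213 0.33715094 0.09378723]
```

View pics/c4.png

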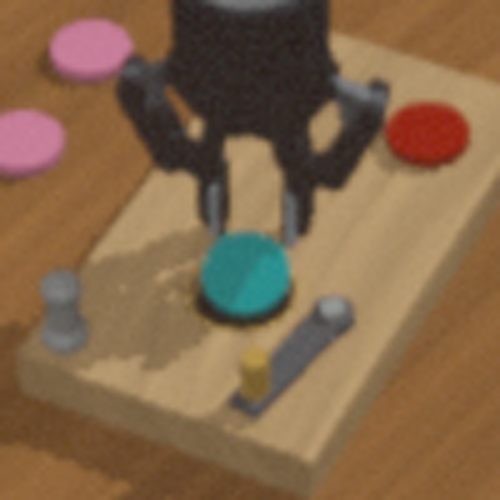

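Call:
play_rows --pt "-0.004 0 0 0 30" --pt "-0.004 0 0 0 30" --pt "0 0 0 0 30"

```text
time: 7.28
tool_pos: [0.5575, 0.0367, 0.0304]
tcp_rot: [1.572, 2.72, 0.0]
wrist_force: [-0.5, -0.1, 0.3]
width: 0.355
```

```bash
python3 track.py .036
python3 - <<'E'
from h import *
s=read_state();print(s["wrist_force"])
b=cv2.resize(read_camera("scene")[200:270,270:350,::-1],None,fx=7,fy=7,interpolation=cv2.INTER_CUBIC)
cv2.imwrite("pics/c5.png",b)
E
```

```text
turq [308.3 237. ] 202 [0.5776 0.0056] rec [0.5767 0.0079] togo along -0.0024 lat 0.0004 tcp->disc 0.0371 0.0019 [0.5574 0.0368 0.0303]
[-0.2518877  -0.50287567  0.33214239]
```

View pics/c5.png

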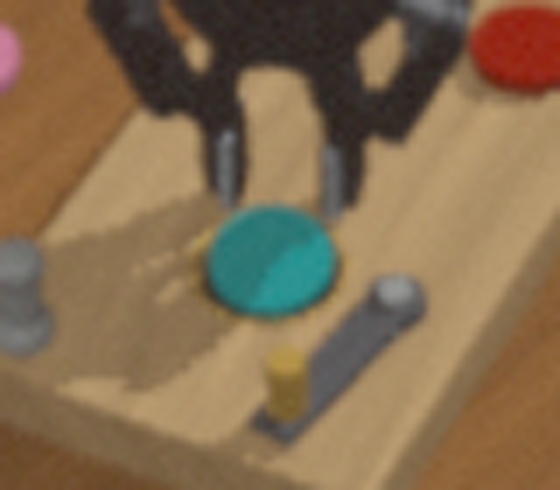

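Call:
play_rows --pt "-0.003 0 0 0 30" --pt "-0.002 0 0 0 30" --pt "0 0 0 0 30"

```text
time: 7.75
tool_pos: [0.5599, 0.0325, 0.0303]
tcp_rot: [1.572, 2.72, 0.0]
wrist_force: [-0.1, -0.1, 0.3]
width: 0.348
```

```bash
python3 track.py .026
python3 - <<'E'
from h import *
s=read_state();print(s["wrist_force"])
b=cv2.resize(read_camera("scene")[200:270,270:350,::-1],None,fx=7,fy=7,interpolation=cv2.INTER_CUBIC)
cv2.imwrite("pics/c6.png",b)
E
```

```text
turq [308.1 238.3] 173 [0.5737 0.0091] rec [0.5767 0.0079] togo along 0.0025 lat 0.002 tcp->disc 0.0273 0.0003 [0.5598 0.0325 0.0303]
[ 0.34592186  0.74273951 -0.16806959]
```

View pics/c6.png

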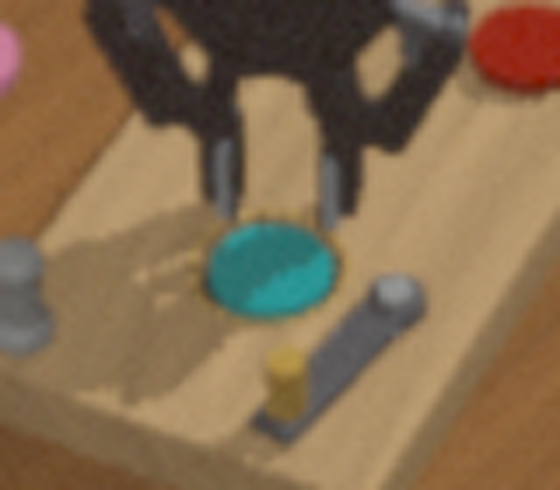

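The disc has dropped: its area shrank and the ring shows all round it (disc at (271,270), ring behind it at about (270,222) in the crop). Next I lift and straddle the post.

Call:
play_rows --pt "0 0 -0.03 0 30" --pt "0 0 -0.04 0 22" --pt "-0.0332 0.0061 0 0 22" --pt "-0.0332 0.0061 0 0 22" --pt "-0.0332 0.0061 0 0 22"

```text
time: 8.48
tool_pos: [0.626, -0.0451, 0.1006]
tcp_rot: [1.571, 2.72, 0.0]
wrist_force: [-0.4, -0.0, -0.1]
width: 0.257
```

Call:
play_rows --pt "0 0 0 0.025 22" --pt "0 0 0 0.025 22" --pt "0 0 0 0.0244 22" --pt "0 0 0 0 22"

```text
time: 8.98
tool_pos: [0.6252, -0.0445, 0.1001]
tcp_rot: [-2.157, -2.284, 0.0]
wrist_force: [-0.1, 0.8, 0.5]
width: 0.26
```

Run:
```python
from h import *
s=read_state();p=s["tool_pos"];r=R.from_rotvec(s["tcp_rot"]).as_matrix();print(p,r[:,0],s["width"])
i=camera_info("wrist");im=read_camera("wrist");h=hsv(im).astype(int)
t=wproj([.6256,-.0444,.06],i);print("exp post",t)
m=(abs(h[...,0]-23)<7)&(h[...,1]>150)&(h[...,2]>60)
try:
    c,a=blob(m,t);w=wray(c,.06,i);print("post",c,a,w)
except Exception as e:print(e)
x0,y0=int(t[0])-130,min(int(t[1])-110,280);print(x0,y0)
b=cv2.resize(im[y0:y0+200,x0:x0+260,::-1],None,fx=2,fy=2)
b2=cv2.resize(read_camera("scene")[185:275,270:350,::-1],(266,400)); cv2.imwrite("pics/c7.png",np.hstack([b,b2]))
```

```text
[ 0.62524114 -0.04453156  0.10013935] [-5.71102857e-02  9.98367874e-01  5.17637297e-05] 0.26031831758295565
exp post [311.99387269 275.40827445]
post [315.16169545 267.75510204] 637 [ 0.62703446 -0.03992445]
181 165
```

View pics/c7.png

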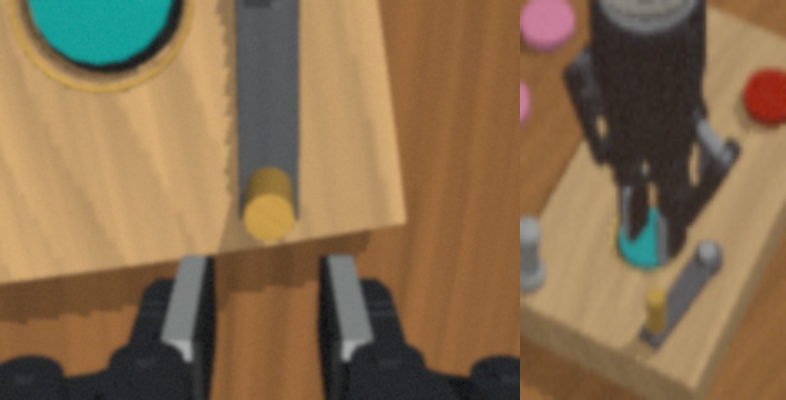

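The post's top is centred between the pads (crop (269,217) against a pad midline of about 267). The disc looks flat inside the ring. I'll lower the fingers around the post.

Call:
play_rows --pt "0 0 0.03 0 22" --pt "0 0 0.02 0 22" --pt "0 0 0.008 0 22" --pt "0 0 0 0 22"

```text
time: 9.57
tool_pos: [0.6248, -0.0445, 0.0415]
tcp_rot: [-2.158, -2.282, 0.002]
wrist_force: [0.2, 0.1, 0.2]
width: 0.258
```

Call:
play_rows --pt "0.0008 -0.0102 0 0.0256 22" --pt "0.0008 -0.0102 0 0.0256 22" --pt "0.0008 -0.0102 0 0.0256 22" --pt "0.0008 -0.0102 0 0.0256 22" --pt "0 0 0 0 22"

```text
time: 10.2
tool_pos: [0.5869, -0.0339, 0.0434]
tcp_rot: [2.767, 1.485, 0.002]
wrist_force: [0.1, 0.0, -0.4]
width: 0.262
```

```bash
cat > k.py <<'E'
from h import *
s=read_state();p=s["tool_pos"];r=R.from_rotvec(s["tcp_rot"]).as_matrix()
d=np.array(p[:2])-[.622,.0195];print(p,"rad",np.hypot(*d),"theta tcp",-77.3-(np.degrees(np.arctan2(d[1],d[0]))),"toolx",np.degrees(np.arctan2(r[1,0],r[0,0])),s["wrist_force"],s["width"])
E
python3 k.py
```

```text
[ 0.5869226  -0.03394599  0.04340332] rad 0.06392885527678904 theta tcp 45.97748917086177 toolx 56.44578289263347 [ 0.09869137  0.03243961 -0.42176823] 0.26170562282433735
```

Call:
play_rows --pt "0.0008 -0.0102 0 0.0256 22" --pt "0.0008 -0.0102 0 0.0256 22" --pt "0.0008 -0.0102 0 0.0256 22" --pt "0.0008 -0.0102 0 0.0256 22" --pt "0 0 0 0 22"

```text
time: 10.82
tool_pos: [0.5624, -0.0021, 0.043]
tcp_rot: [3.095, 0.538, 0.002]
wrist_force: [-0.0, 0.7, 0.3]
width: 0.257
```

Call:
play_rows --pt "0.0003 -0.0056 0 0.0139 22" --pt "0 -0.003 0 0 22" --pt "0 0 0 0 22"

```text
time: 11.2
tool_pos: [0.5598, 0.0059, 0.0425]
tcp_rot: [-3.116, -0.4, -0.001]
wrist_force: [0.3, 0.4, 0.1]
width: 0.261
```

```bash
python3 k.py
```

```text
[0.55976015 0.00592549 0.04248223] rad 0.06370295832305346 theta tcp 90.39645987916573 toolx 14.645611664213542 [0.2568523  0.39021592 0.06269249] 0.2607860406279606
```

Call:
play_rows --pt "0 -0.002 0 0 22" --pt "0 0 0 0 22"

```text
time: 11.45
tool_pos: [0.559, 0.0079, 0.0423]
tcp_rot: [-3.116, -0.396, -0.0]
wrist_force: [0.1, -1.5, 0.2]
width: 0.26
```

Call:
play_rows --pt "0 -0.0015 0 0 22" --pt "0 0 0 0 22"

```text
time: 11.7
tool_pos: [0.5584, 0.0094, 0.0423]
tcp_rot: [-3.117, -0.395, 0.0]
wrist_force: [0.4, 0.2, -0.4]
width: 0.26
```

Call:
play_rows --pt "0 -0.001 0 0 22" --pt "0 0 0 0 22"

```text
time: 11.95
tool_pos: [0.5582, 0.0102, 0.0423]
tcp_rot: [3.116, 0.395, -0.0]
wrist_force: [0.2, -0.8, 0.3]
width: 0.258
```

Call:
play_rows --pt "0 -0.001 0 0 22" --pt "0 0 0 0 22"

```text
time: 12.2
tool_pos: [0.5582, 0.0104, 0.0423]
tcp_rot: [3.115, 0.396, 0.0]
wrist_force: [0.9, -4.5, -1.0]
width: 0.257
```

Call:
play_rows --pt "0 -0.001 0 0 22" --pt "0 0 0 0 22"

```text
time: 12.45
tool_pos: [0.5581, 0.0105, 0.0423]
tcp_rot: [3.114, 0.396, 0.001]
wrist_force: [1.6, -8.9, -0.3]
width: 0.255
```

Run:
```python
from h import *
i=camera_info("wrist");im=read_camera("wrist");s=read_state();print(s["tool_pos"],s["wrist_force"])
b=cv2.resize(im[200:420,170:470,::-1],(545,400));b2=cv2.resize(read_camera("scene")[190:280,265:345,::-1],(255,400))
cv2.imwrite("pics/c8.png",np.hstack([b,b2]))
```

```text
[0.55813212 0.0105265  0.04231545] [ 0.47771184 -8.09626267 -1.18462297]
```

View pics/c8.png

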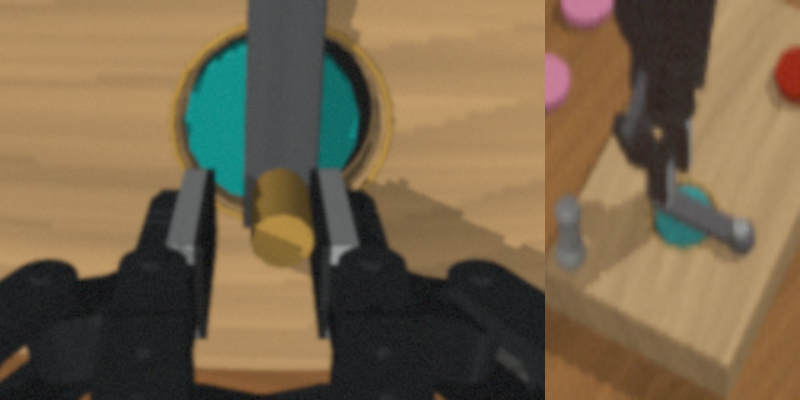

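The keeper lies across the middle of the recess over the flat disc. The force rose to about 9 N with no further travel, so it is at its stop. I'll back off to mid-gap, lift and look.

Call:
play_rows --pt "0 0.003 0 0 22" --pt "0 0.0025 0 0 22" --pt "0 0 0 0 22"

```text
time: 12.92
tool_pos: [0.5591, 0.0071, 0.0422]
tcp_rot: [-3.116, -0.395, 0.0]
wrist_force: [-0.1, 0.0, 0.2]
width: 0.258
```

Call:
play_rows --pt "0 0 -0.01 0 22" --pt "0 0 -0.03 0 22" --pt "0 0 -0.05 0 22" --pt "0 0 -0.05 0 22" --pt "0 0 -0.03 0 22"

```text
time: 13.55
tool_pos: [0.5605, 0.0072, 0.2165]
tcp_rot: [3.116, 0.395, 0.008]
wrist_force: [0.4, -0.9, 0.3]
width: 0.255
```

Call:
play_rows --pt "-0.05 -0.02 0 0 22" --pt "-0.05 -0.02 0 0 22" --pt "-0.03 -0.05 0 0 22" --pt "0 -0.05 0 0 22" --pt "0 -0.05 0 0 22"

```text
time: 14.18
tool_pos: [0.3851, 0.1597, 0.2134]
tcp_rot: [-3.116, -0.394, -0.004]
wrist_force: [0.4, -0.2, -0.2]
width: 0.257
```

Run:
```python
from h import *
s=read_state();print(s["tool_pos"],s["wrist_force"],s["time"])
a=cv2.resize(read_camera("top")[175:305,200:365,::-1],None,fx=3,fy=3,interpolation=cv2.INTER_CUBIC)
b=cv2.resize(read_camera("scene")[185:285,260:340,::-1],(304,390),interpolation=cv2.INTER_CUBIC)
cv2.imwrite("pics/c9.png",np.hstack([a,b]))
```

```text
[0.38506501 0.15974442 0.21344675] [ 0.43217606 -0.19492614 -0.22558795] 14.175
```

View pics/c9.png

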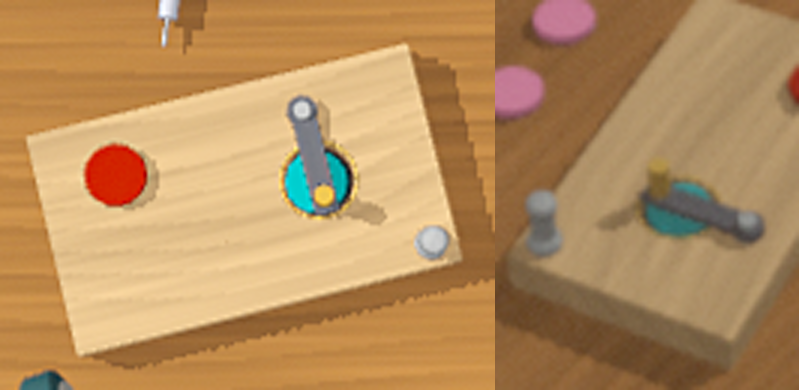

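The final top view shows the keeper from pivot (302,108) to post (324,195), parallel to the board's short edge. The turquoise is in the recess under it, and the carnelian and punch are unmoved.

```bash
python3 -c "
from workcell import *
print(finish_job())"
```

```text
the job is handed in; nothing more can be done
None
```

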